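# Rack the lantern panels by their stones

### The arm

A 6-joint arm with a two-finger parallel gripper is mounted at the origin on the work surface. World frame = base frame: x ahead of the robot, y to its left, z up, the work surface at z = 0. Lengths are in m, angles in rad, forces in N, time in s.
With the tool pointing down it reaches from about 0.425 to 1.125 m from the base axis. Payload 14.9 kg.
Tool frame: the origin (TCP) lies between the finger pads; the fingertips stand 19 mm ahead of it and the grasp point (between the pads) is the TCP (robot.tcp_to_tips is the distance from the TCP to the fingertips, in m); z points along the fingers, y is the line along which they close (so a half turn about z gives the same grasp; the last joint's range is limited). The gripper opens to 91 mm and grips with 3 to 60 N. Pads are 32 mm wide; open, the fingers measure 118 mm over their backs; the gripper's body (76 mm by 178 mm) begins 60 mm behind the grasp point.
Start: joints at [1.143, 0.379, 1.734, -0, 1.028, -0.033], TCP at [0.269, 0.646, 0.233] pointing down, gripper open.
Joint ranges: [-2.77, 2.77], [-0.74, 2.19], [0, 2.66], [-1.06, 4.2], [0.31, 2.87], [-3.08, 3.08]. Speed limits (rad/s): [1.89, 1.89, 2.39, 3.14, 3.14, 3.14].

### API

Orientations are given as a 3x3 rotation matrix whose columns are the frame's x, y, z axes.
In Python, from bench import robot gives the robot as it stands.
- The arm moves only by the tool servo_tool, never from a script. Its argument "increments" is a list of rows, each an object with "slide": the shift along the tool's x, y, z in m, a list of three; "twist": the turn about the tool's z in degrees. A call has 1 to 20 rows; each row shifts and turns the commanded pose from where the row before left it, along the tool's axes as they then stand; what a row does not reach is not made up. A row lasts 1/12 s, in which the tool goes at most 41.7 mm and 7.16 degrees, less where a joint would pass 70% of its speed; a pose out of reach is approached as far as the arm can. A call with a gripper value outside its range is refused whole. "gripper" is the opening, from 0 (shut) to 1 (fully open), set as the call begins (left out, the last holds). The fingers move at their own pace and stop on an object; "grip_force" is the grip in N (left out, the last holds). Time passes only in rows, so rows that do not move let the fingers close. It gives the time, the measured TCP pose, the force, the opening and the grip force at its end, in the units of the state.
- robot.get_state(): the state, without advancing time (a new reading comes with each control period).
- robot.read_camera(name): name is "scene" or "top" or "wrist"; returns (picture, depth): 420x560x3 uint8, blue, green, red; 420x560 float32, m along the optical axis (not along the pixel's ray), 0 where there is no reading.
- robot.camera_model(name): a dict with "fx", "fy", "cx", "cy" (pixels), "world_to_cam" (4x4, takes a point from world to camera coordinates). Camera axes: x right, y down, z forward; pixel columns grow to the right and rows downward; lengths in m; the calibration is good to about 2 mm. A picture is of the moment at which its call begins: read the wrist's pose just before it. camera_model takes no time and is no camera call; for the wrist camera it gives the pose at the moment of the call.
- robot.hand_in(): hands the job in; it is judged then, once.
Trained networks look in the newest picture that a camera, given by its name, has taken for a name from the list of things; names that differ only in an ending like _2 or _b are one class to them, and where a whole thing is asked for, a point or a joint stands for the part that bears it (a point fixed in the world has none). Each returns a list of dicts, best first, with "score" (0 to 1); they miss things now and then, are a little off and sometimes report something else, mostly with a low value. They report only what shows in the picture. A call takes as long as a camera call. They do not tell look-alikes from the thing itself.
- robot.boxes_of(camera, thing): "location" ([column, row] in pixels, amid what is visible of it).
- robot.outline_of(camera, thing): "region" (420x560 bool, what is visible of it) and "location" ([column, row] in pixels, amid what is visible of it).
The state is a dict: "clock": time; "joints": joint angles; "joint_vel": joint speeds; "tau": joint torques, N m; "tool_pos": TCP position; "eef_rot": TCP orientation; "force": force on the tool from outside, world axes, zero at the start; "ft_torque": the same for the moment, N m; "grip_width": finger opening in m; "grasp_force": force on a finger pad.
Only numpy, scipy, OpenCV 4.12 (cv2) and the standard library are available. Lean on these libraries where they do the work, as an engineer would, in place of code of your own. Each camera call takes 0.05 s, during which the arm holds its last target. There are 200 camera calls.

### The job

Two finished lantern panels, one with green glass and one with ruby glass, are leaning in the easel. Stand each on edge in the slot of the rack marked by the glass stone of its own colour: fully down, about midway along the slot, set down rather than dropped. Leave everything else where it is.

Things in the scene. Friction and masses are not known exactly. Their poses are not given: they have to be found in the camera images.
- green_panel: Lantern side panel: flat brass frame with a cross lattice over bottle-green glass, 8 mm thick (its x axis), 80 mm wide (its y), 120 mm tall (its z), about 0.28 kg. Both faces serve alike. Origin at the centre of its lower edge. The top 26 mm is a solid brass band, to pinch across the 8 mm thickness. At the start it leans in the easel, 20 degrees off vertical, top towards the robot.
- ruby_panel: Lantern side panel: flat brass frame with a cross lattice over ruby red glass, 8 mm thick (its x axis), 80 mm wide (its y), 120 mm tall (its z), about 0.28 kg. Both faces serve alike. Origin at the centre of its lower edge. The top 26 mm is a solid brass band, to pinch across the 8 mm thickness. At the start it leans in the easel, 20 degrees off vertical, top towards the robot.
- green_stone: Domed bottle-green glass stone in a brass collar, 26 mm across, 10 mm high, fixed on the rack's base at the far end of the green panel's slot. Origin at the centre of its underside, level with the slot floors. Its x axis runs along the slots, pointing away from them, its y across them. The middle of its slot's floor lies 70 mm from it along its -x.
- ruby_stone: Domed ruby red glass stone in a brass collar, 26 mm across, 10 mm high, fixed on the rack's base at the far end of the ruby panel's slot. Origin at the centre of its underside, level with the slot floors. Its x axis runs along the slots, pointing away from them, its y across them. The middle of its slot's floor lies 70 mm from it along its -x.
- opal_stone: Domed white opal glass stone in a brass collar, 26 mm across, 10 mm high, fixed on the rack's base at the far end of a spare slot. Origin at the centre of its underside, level with the slot floors. Its x axis runs along the slots, pointing away from them, its y across them. The middle of its slot's floor lies 70 mm from it along its -x. That slot stays empty.
- rack: Fixed rack, base 150 x 285 x 16 mm; four slots along its x at y = +65, 0, -65 mm (free; stones in any order) and -130 mm (holds the blue panel). Slots: 100 mm long, ends open, 12 mm wide between slats up to 30 mm above the slot floor, flaring to a 24 mm mouth at 42 mm. Origin on the bench under the centre of the slot at y = 0; slot floors 16 mm above it.
- easel: Fixed wooden easel, 250 mm long along its y, leaning back 20 degrees towards its -x. Panels stand side by side at y = +65 and -65 mm on its ledge, lower edge centred at x = 0, 30 mm above the bench; its 10 mm back board supports only their lower 70 mm, the tops are free on both faces. Origin on the bench.
- hammer: Steel planishing hammer, wooden handle, 260 mm long, lying on the bench.
- hinge_leaf: Brass hinge leaf, 30 x 60 x 5 mm, lying flat.
- mandrel: Tapered steel mandrel standing on its 70 mm foot, 190 mm tall.
- rivet_bowl: Small copper bowl, 80 mm across, 35 mm high.
- scraper_block: Wooden scraper block, 80 x 35 x 30 mm.
- dapping_block: Dark steel cube, 55 mm.
- blue_panel: Lantern panel like the others, with blue glass, already standing in the rack's end slot at the blue stone. Origin at the centre of its lower edge.
Mind the look-alikes: they are no part of the job. What is shaped like the green_panel but black or pink is not meant.

How it is judged:
By the outcome, as a careful person would: the job done as asked, in the order asked, and still so for the second after the job is handed in, with the robot touching nothing.
It also fails if it takes over 58 s, if anything falls off the work surface, if the arm or the gripper's body presses on something with over 40 N, if the wrist force passes 120 N, or if a joint passes its speed limit or range.

## Working session

There is one attempt and no reset: what is moved stays moved. The work goes in short steps, Python scripts to look and compute and a tool call to move; the robot and the scene stay as the last step left them, time stands still between calls to the robot, and variables do not carry over. Pictures are saved under pics/ and viewed, at most 10 in all, crops included, and the job is handed in when it is done.

Besides the shell and the picture viewer there is one more tool, called after ">>>" by a JSON object that holds its "api" and its "payload", one argument or row to a line. servo_tool: Moves the arm, as the interface text tells. Its arguments: {"type":"object","properties":{"increments":{"type":"array"},"gripper":{"type":"number"},"grip_force":{"type":"number"}},"required":["increments"]}

```bash
mkdir -p pics; ls
python3 - <<'E'
from bench import robot
import cv2,numpy as np
for c in ["scene","top"]:
    p,d=robot.read_camera(c); cv2.imwrite(f"pics/{c}0.png",p); np.savez(f"{c}0.npz",p=p,d=d)
    m=robot.camera_model(c); print(c,m["fx"],m["cx"],m["cy"],np.round(np.linalg.inv(m["world_to_cam"]),3).tolist())
    for t in ["green_panel","ruby_panel","green_stone","ruby_stone","opal_stone","blue_panel","easel","rack"]:
        print(t,[(np.round(b["location"]).tolist(),round(b["score"],2)) for b in robot.boxes_of(c,t)])
s=robot.get_state();print(s["clock"],s["tool_pos"],s["eef_rot"],s["force"],s["grip_width"],robot.tcp_to_tips)
E
```

```text
pics
scene 408.76284138066404 280.98581342260763 212.4738025183851 [[0.577, 0.612, -0.541, 1.384], [0.816, -0.434, 0.381, -0.618], [-0.001, -0.661, -0.75, 1.135], [0.0, 0.0, 0.0, 1.0]]
green_panel [([321.0, 180.0], 0.8), ([371.0, 164.0], 0.64), ([105.0, 230.0], 0.61), ([317.0, 156.0], 0.53), ([353.0, 128.0], 0.31)]
ruby_panel [([345.0, 166.0], 0.83)]
green_stone []
ruby_stone []
opal_stone []
blue_panel [([210.0, 226.0], 0.67), ([275.0, 182.0], 0.21)]
easel [([333.0, 187.0], 0.9)]
rack [([234.0, 223.0], 0.86)]
top 417.9402750234307 281.26379762755437 210.47152281830193 [[-0.024, -0.981, 0.192, 0.334], [-1.0, 0.025, 0.006, -0.055], [-0.011, -0.192, -0.981, 1.303], [0.0, 0.0, 0.0, 1.0]]
green_panel [([134.0, 225.0], 0.77), ([190.0, 259.0], 0.71), ([222.0, 210.0], 0.54)]
ruby_panel [([177.0, 215.0], 0.76), ([334.0, 236.0], 0.6)]
green_stone [([344.0, 213.0], 0.58), ([168.0, 170.0], 0.5)]
ruby_stone [([202.0, 207.0], 0.61), ([172.0, 170.0], 0.4)]
opal_stone [([322.0, 217.0], 0.57)]
blue_panel [([368.0, 223.0], 0.84)]
easel [([204.0, 208.0], 0.78)]
rack [([332.0, 233.0], 0.83)]
0.9 [0.26925055 0.64615744 0.23292793] [[-9.23079088e-01  3.84610190e-01 -8.74500873e-06]
 [ 3.84610190e-01  9.23079087e-01 -1.42012295e-05]
 [ 2.61039711e-06 -1.64722774e-05 -1.00000000e+00]] [ 0.24246305  0.75507691 -0.30624712] 0.09089408239391732 0.019
```

View pics/scene0.png

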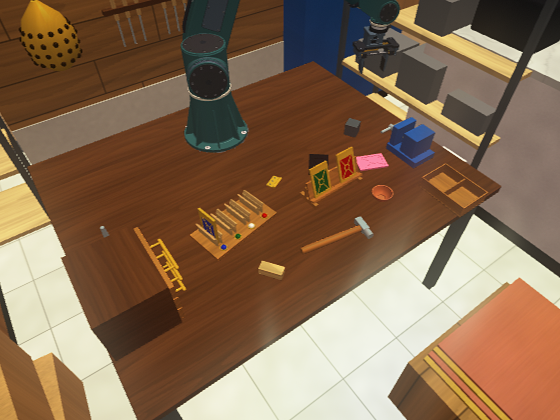

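View pics/top0.png

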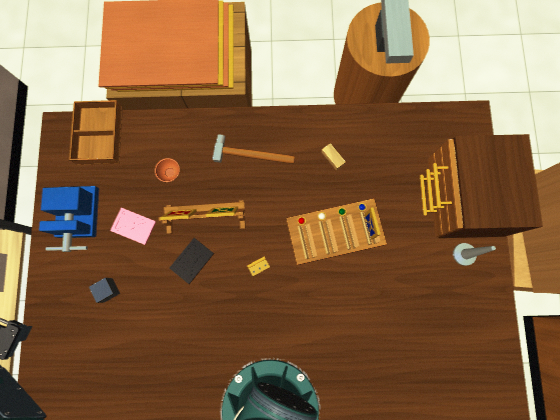

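The top view shows the panels in the easel at about (180,212) for ruby and (222,209) for green. The stones are ruby (301,220), opal (321,215), green (342,211) and blue (362,207). The black (192,260) and pink (133,225) plates lying flat are the look-alikes. In the scene view, green is at (321,180) and ruby at (345,166), both leaning in the easel. I'll confirm this in one enlarged crop and measure roughly.

```bash
cat > h.py <<'E'
import numpy as np,cv2
from bench import robot
def w(m,uv,d):
    uv=np.atleast_2d(uv).astype(float);d=np.atleast_1d(d)
    P=np.c_[(uv[:,0]-m["cx"])/m["fx"]*d,(uv[:,1]-m["cy"])/m["fy"]*d,d,np.ones(len(d))]
    return (P@np.linalg.inv(m["world_to_cam"]).T)[:,:3]
def proj(m,P):
    P=np.atleast_2d(P);c=np.c_[P,np.ones(len(P))]@np.array(m["world_to_cam"]).T
    return np.c_[c[:,0]/c[:,2]*m["fx"]+m["cx"],c[:,1]/c[:,2]*m["fy"]+m["cy"]]
E
python3 - <<'E'
from h import *
S=np.load("scene0.npz");T=np.load("top0.npz")
a=cv2.resize(S["p"][130:270,190:390],None,fx=3.9,fy=3.9,interpolation=cv2.INTER_CUBIC)
cv2.imwrite("pics/crop0.png",a)
for c,D,pts in [("scene",S,{"gp":(321,180),"rp":(345,166),"gs":(238,236),"os":(251,225),"rs":(265,215)}),("top",T,{"gp":(222,209),"rp":(180,212),"gs":(342,211),"os":(321,215),"rs":(301,220),"bs":(362,207)})]:
    m=robot.camera_model(c)
    for k,(u,v) in pts.items():
        print(c,k,np.round(w(m,(u,v),D["d"][v,u])[0],3))
E
```

```text
scene gp [0.576 0.133 0.078]
scene rp [0.575 0.251 0.085]
scene gs [ 0.585 -0.237  0.023]
scene os [ 0.572 -0.175  0.027]
scene rs [ 0.558 -0.107  0.022]
top gp [0.583 0.13  0.077]
top rp [0.578 0.256 0.076]
top gs [ 0.578 -0.236  0.023]
top os [ 0.566 -0.17   0.029]
top rs [ 0.552 -0.107  0.031]
top bs [ 0.589 -0.299  0.024]
```

View pics/crop0.png

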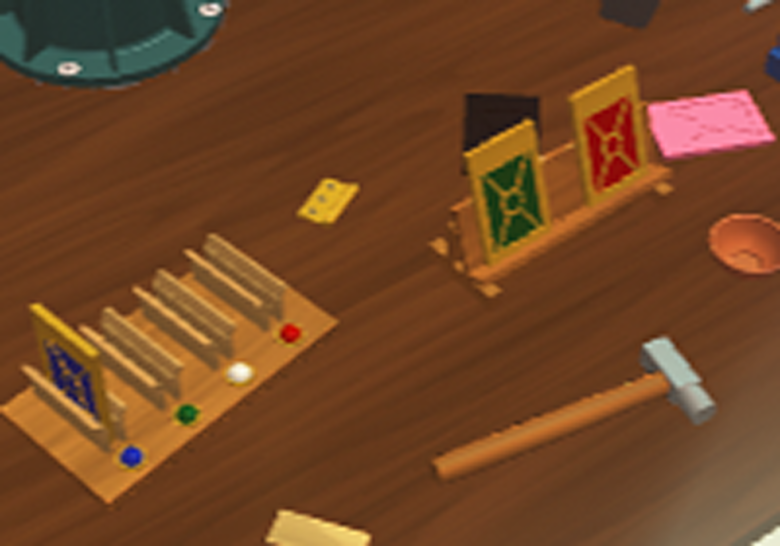

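The crop confirms it: the green and ruby panels stand in the easel, and the black and pink plates lie flat on the bench. I'm now moving the wrist camera towards the easel.

>>> {"api": "servo_tool", "payload": {
  "increments": [
    {"slide": [0, 0, -0.015], "twist": 7},
    {"slide": [0, 0, -0.015], "twist": 7},
    {"slide": [0, 0, -0.015], "twist": 7},
    {"slide": [0, 0, -0.015], "twist": 7},
    {"slide": [0, 0, -0.015], "twist": 7},
    {"slide": [0, 0, -0.015], "twist": 7},
    {"slide": [0, 0, -0.015], "twist": 7},
    {"slide": [0, 0, -0.01], "twist": 7},
    {"slide": [0, 0, 0], "twist": 5},
    {"slide": [0, 0, 0], "twist": 5},
    {"slide": [-0.036, 0.017, 0], "twist": 0},
    {"slide": [-0.036, 0.017, 0], "twist": 0},
    {"slide": [-0.036, 0.017, 0], "twist": 0},
    {"slide": [-0.036, 0.017, 0], "twist": 0},
    {"slide": [-0.036, 0.017, 0], "twist": 0},
    {"slide": [-0.036, 0.017, 0], "twist": 0},
    {"slide": [-0.036, 0.017, 0], "twist": 0},
    {"slide": [-0.036, 0.017, 0], "twist": 0},
    {"slide": [-0.036, 0.017, 0], "twist": 0},
    {"slide": [-0.036, 0.017, 0], "twist": 0}
  ]
}}

```text
clock: 2.57
tool_pos: [0.4483, 0.2885, 0.3482]
eef_rot: [[-0.024, 1.0, 0.0], [1.0, 0.024, 0.0], [0.0, 0.0, -1.0]]
force: [0.9, 0.3, 0.1]
grip_width: 0.091
grasp_force: 0.0
```

```bash
cat > look.py <<'E'
import sys
from h import *
n=sys.argv[1]
s=robot.get_state();m=robot.camera_model("wrist");p,d=robot.read_camera("wrist")
cv2.imwrite(f"pics/{n}.png",p);np.savez(f"{n}.npz",p=p,d=d,**{k:m[k] for k in m},tp=s["tool_pos"],R=s["eef_rot"])
R=s["eef_rot"];c=np.linalg.inv(m["world_to_cam"])
print("t",s["clock"],"tcp",np.round(s["tool_pos"],4),"yaw_y",np.degrees(np.arctan2(R[1,1],R[0,1])),"joints",np.round(s["joints"],2))
print("cam",np.round(c[:3,3],3),"fwd",np.round(c[:3,2],3),"right",np.round(c[:3,0],3),"in tool",np.round(R.T@(c[:3,3]-s["tool_pos"]),3),np.round(R.T@c[:3,2],3))
E
python3 look.py w1
```

```text
t 2.5667 tcp [0.4483 0.2885 0.3482] yaw_y 1.3911341854410175 joints [ 0.53 -0.02  1.98 -0.    1.17  0.5 ]
cam [0.447 0.361 0.499] fwd [ 0.007 -0.256 -0.967] right [1.    0.023 0.001] in tool [ 0.072  0.    -0.151] [-0.256  0.     0.967]
```

View pics/w1.png

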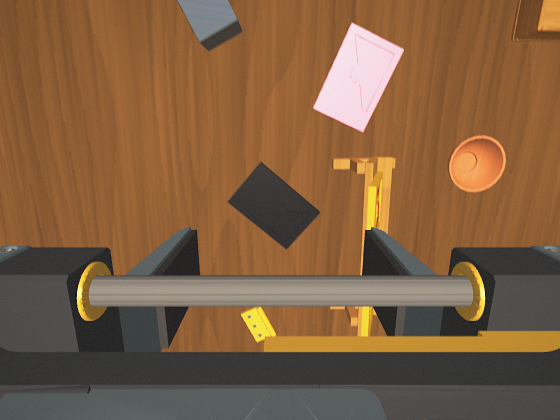

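The wrist view shows the ruby panel edge-on at (372,205), with green at about (366,320) hidden by the gripper. I'll measure ruby here, then shift for green.

```bash
cat > pan.py <<'E'
import sys
from h import *
f=sys.argv[1];ylo,yhi=float(sys.argv[2]),float(sys.argv[3])
D=np.load(f+".npz");d=D["d"];vv,uu=np.nonzero(d>0)
P=w(D,np.c_[uu,vv],d[vv,uu])
k=(P[:,0]>.48)&(P[:,0]<.64)&(P[:,1]>ylo)&(P[:,1]<yhi)&(P[:,2]>.03)&(P[:,2]<.2)
if f[0]=="w": k&=vv<228
P=P[k];print(len(P),"zmax",np.sort(P[:,2])[-5:].round(4))
for a in np.arange(.03,.16,.01):
    q=P[(P[:,2]>=a)&(P[:,2]<a+.01)]
    if len(q)>3: print(f"z{a:.2f} n{len(q)} x {np.percentile(q[:,0],3):.4f} {np.median(q[:,0]):.4f} {np.percentile(q[:,0],97):.4f}  y {q[:,1].min():.4f} {q[:,1].max():.4f}")
q=P[P[:,2]>.135]
if len(q)>5:
    c=np.polyfit(q[:,1],q[:,0],1);print("top slope deg",np.degrees(np.arctan(-c[0])),"x at mid",np.polyval(c,(ylo+yhi)/2), "mean z",q[:,2].mean())
E
python3 pan.py w1 .19 .34; echo scene; python3 pan.py scene0 .19 .34; echo green scene;python3 pan.py scene0 .06 .19;echo top; python3 pan.py top0 .06 .19;python3 pan.py top0 .19 .34
```

```text
1945 zmax [0.1444 0.1444 0.1447 0.1447 0.1447]
z0.03 n710 x 0.5735 0.5996 0.6065  y 0.2144 0.3182
z0.04 n81 x 0.5481 0.5812 0.5917  y 0.2201 0.3176
z0.05 n69 x 0.5481 0.5773 0.5886  y 0.2237 0.3141
z0.06 n152 x 0.5483 0.5566 0.5827  y 0.2266 0.3176
z0.07 n46 x 0.5610 0.5748 0.5802  y 0.2267 0.3173
z0.08 n82 x 0.5529 0.5632 0.5760  y 0.2348 0.3173
z0.09 n362 x 0.5534 0.5574 0.5716  y 0.2322 0.3168
z0.10 n28 x 0.5580 0.5660 0.5690  y 0.2384 0.2975
z0.11 n13 x 0.5557 0.5614 0.5631  y 0.2517 0.2973
z0.12 n39 x 0.5519 0.5593 0.5620  y 0.2445 0.2971
z0.13 n51 x 0.5462 0.5553 0.5587  y 0.2480 0.2969
z0.14 n312 x 0.5459 0.5501 0.5539  y 0.2480 0.2970
top slope deg 1.8567970615684937 x at mid 0.5502852732751841 mean z 0.14186800529079965
scene
green scene
topTraceback (most recent call last):
  File "pan.py", line 5, in <module>
    P=w(D,np.c_[uu,vv],d[vv,uu])
  File "h.py", line 5, in w
    P=np.c_[(uv[:,0]-m["cx"])/m["fx"]*d,(uv[:,1]-m["cy"])/m["fy"]*d,d,np.ones(len(d))]
                     ~^^^^^^
    raise KeyError(f"{key} is not a file in the archive") from None
KeyError: 'cx is not a 
[... 199 characters left out ...]
,1]-m["cy"])/m["fy"]*d,d,np.ones(len(d))]
                     ~^^^^^^
KeyError: 'cx is not a file in the archive'
Traceback (most recent call last):
  File "pan.py", line 5, in <module>
    P=w(D,np.c_[uu,vv],d[vv,uu])
  File "h.py", line 5, in w
    P=np.c_[(uv[:,0]-m["cx"])/m["fx"]*d,(uv[:,1]-m["cy"])/m["fy"]*d,d,np.ones(len(d))]
                     ~^^^^^^
KeyError: 'cx is not a file in the archive'
Traceback (most recent call last):
  File "pan.py", line 5, in <module>
    P=w(D,np.c_[uu,vv],d[vv,uu])
  File "h.py", line 5, in w
    P=np.c_[(uv[:,0]-m["cx"])/m["fx"]*d,(uv[:,1]-m["cy"])/m["fy"]*d,d,np.ones(len(d))]
                     ~^^^^^^
KeyError: 'cx is not a file in the archive'
```

>>> {"api": "servo_tool", "payload": {
  "increments": [
    {"slide": [-0.036, 0.011, 0], "twist": 0},
    {"slide": [-0.036, 0.011, 0], "twist": 0},
    {"slide": [-0.036, 0.011, 0], "twist": 0},
    {"slide": [-0.03, 0.011, 0], "twist": 0}
  ]
}}

```text
clock: 2.95
tool_pos: [0.4954, 0.1514, 0.3482]
eef_rot: [[-0.024, 1.0, 0.0], [1.0, 0.024, -0.0], [-0.0, 0.0, -1.0]]
force: [0.9, -0.1, 0.0]
grip_width: 0.0912
grasp_force: 0.0
```

```bash
python3 look.py w2; python3 pan.py w2 .06 .195
```

```text
t 2.95 tcp [0.4954 0.1514 0.3482] yaw_y 1.3695294733535162 joints [ 0.25 -0.04  2.01 -0.    1.18  0.23]
cam [0.494 0.223 0.499] fwd [ 0.007 -0.256 -0.967] right [1.    0.023 0.001] in tool [ 0.072  0.    -0.151] [-0.256  0.     0.967]
2431 zmax [0.1444 0.1444 0.1444 0.1445 0.1451]
z0.03 n881 x 0.5873 0.6048 0.6125  y 0.0758 0.1950
z0.04 n122 x 0.5585 0.5932 0.5975  y 0.0785 0.1949
z0.05 n110 x 0.5587 0.5889 0.5939  y 0.0815 0.1945
z0.06 n112 x 0.5757 0.5855 0.5907  y 0.0883 0.1950
z0.07 n93 x 0.5725 0.5821 0.5863  y 0.0910 0.1946
z0.08 n131 x 0.5588 0.5784 0.5819  y 0.0930 0.1941
z0.09 n309 x 0.5586 0.5651 0.5775  y 0.0953 0.1944
z0.10 n68 x 0.5652 0.5717 0.5737  y 0.0984 0.1675
z0.11 n36 x 0.5617 0.5684 0.5712  y 0.1028 0.1675
z0.12 n88 x 0.5582 0.5656 0.5679  y 0.1040 0.1673
z0.13 n101 x 0.5526 0.5619 0.5647  y 0.1084 0.1673
z0.14 n380 x 0.5517 0.5557 0.5600  y 0.1100 0.1668
top slope deg 2.152464635708706 x at mid 0.5567058384491625 mean z 0.14151813183213147
```

The tops agree with the text's heights (z about 0.143). Green's top centre is at about (0.556,0.1275) and ruby's at (0.5505,0.257), with the easel yawed about 2.4°. The tool stays vertical, so I'll straddle the green top, push it upright while closing, then grip.

>>> {"api": "servo_tool", "payload": {
  "increments": [
    {"slide": [-0.0066, 0.016, 0], "twist": -1},
    {"slide": [-0.0066, 0.016, 0], "twist": 0},
    {"slide": [-0.0066, 0.016, 0], "twist": 0},
    {"slide": [-0.0066, 0.016, 0], "twist": 0},
    {"slide": [0, 0, 0.03], "twist": 0},
    {"slide": [0, 0, 0.03], "twist": 0},
    {"slide": [0, 0, 0.03], "twist": 0},
    {"slide": [0, 0, 0.03], "twist": 0},
    {"slide": [0, 0, 0.03], "twist": 0},
    {"slide": [0, 0, 0.03], "twist": 0},
    {"slide": [0, 0, 0.015], "twist": 0},
    {"slide": [0, 0, 0.015], "twist": 0},
    {"slide": [0, 0, 0], "twist": 0}
  ],
  "gripper": 0.55,
  "grip_force": 20
}}

```text
clock: 4.08
tool_pos: [0.5585, 0.1293, 0.1352]
eef_rot: [[-0.041, 0.999, -0.004], [0.999, 0.041, -0.001], [-0.001, -0.004, -1.0]]
force: [-1.0, -0.8, -1.2]
grip_width: 0.0502
grasp_force: 0.0
```

>>> {"api": "servo_tool", "payload": {
  "increments": [
    {"slide": [0, 0.003, 0], "twist": 0},
    {"slide": [0, 0.006, 0], "twist": 0},
    {"slide": [0, 0.007, 0], "twist": 0},
    {"slide": [0, 0.007, 0], "twist": 0},
    {"slide": [0, 0.006, 0], "twist": 0},
    {"slide": [0, 0.005, 0], "twist": 0},
    {"slide": [0, 0.004, 0], "twist": 0},
    {"slide": [0, 0, 0], "twist": 0}
  ],
  "gripper": 0.22
}}

```text
clock: 4.75
tool_pos: [0.599, 0.131, 0.1381]
eef_rot: [[-0.041, 0.999, 0.001], [0.999, 0.041, 0.0], [0.0, 0.001, -1.0]]
force: [0.2, 0.9, -0.3]
grip_width: 0.0198
grasp_force: 0.3
```

>>> {"api": "servo_tool", "payload": {
  "increments": [
    {"slide": [0, 0, 0], "twist": 0},
    {"slide": [0, 0, 0], "twist": 0},
    {"slide": [0, 0, 0], "twist": 0},
    {"slide": [0, 0, 0], "twist": 0}
  ],
  "gripper": 0,
  "grip_force": 20
}}

```text
clock: 5.08
tool_pos: [0.5972, 0.131, 0.1378]
eef_rot: [[-0.041, 0.999, -0.002], [0.999, 0.041, -0.0], [-0.0, -0.002, -1.0]]
force: [-4.4, 0.2, 3.1]
grip_width: 0.0082
grasp_force: 20.0
```

Green is gripped upright at 8.2 mm. Next I lift it and carry it over to look at the rack.

>>> {"api": "servo_tool", "payload": {
  "increments": [
    {"slide": [0, 0, -0.008], "twist": 0},
    {"slide": [0, 0, -0.02], "twist": 0},
    {"slide": [0, 0, -0.032], "twist": 0},
    {"slide": [0, 0, -0.032], "twist": 0},
    {"slide": [0, 0, -0.035], "twist": 0},
    {"slide": [0, 0, -0.035], "twist": 0},
    {"slide": [-0.0317, -0.011, 0], "twist": 0},
    {"slide": [-0.0317, -0.011, 0], "twist": 0},
    {"slide": [-0.0317, -0.011, 0], "twist": 0},
    {"slide": [-0.0317, -0.011, 0], "twist": 0},
    {"slide": [-0.0317, -0.011, 0], "twist": 0},
    {"slide": [-0.0317, -0.011, 0], "twist": 0},
    {"slide": [-0.0317, -0.011, 0], "twist": 0},
    {"slide": [-0.0317, -0.011, 0], "twist": 0},
    {"slide": [-0.0317, -0.011, 0], "twist": 0},
    {"slide": [-0.0317, -0.011, 0], "twist": 0}
  ]
}}

```text
clock: 6.42
tool_pos: [0.5006, -0.1917, 0.3005]
eef_rot: [[-0.042, 0.999, 0.001], [0.999, 0.042, -0.0], [-0.001, 0.001, -1.0]]
force: [-0.3, 0.2, -3.0]
grip_width: 0.0081
grasp_force: 20.0
```

>>> {"api": "servo_tool", "payload": {
  "increments": [
    {"slide": [0, 0, 0], "twist": 4},
    {"slide": [0, 0, 0], "twist": 7},
    {"slide": [0, 0, 0], "twist": 7},
    {"slide": [0, 0, 0], "twist": 7},
    {"slide": [0, 0, 0], "twist": 7},
    {"slide": [0, 0, 0], "twist": 7},
    {"slide": [0, 0, 0], "twist": 7},
    {"slide": [0, 0, 0], "twist": 7},
    {"slide": [0, 0, 0], "twist": 7},
    {"slide": [0, 0, 0], "twist": 7},
    {"slide": [0, 0, 0], "twist": 7},
    {"slide": [0, 0, 0], "twist": 4},
    {"slide": [0, 0, 0], "twist": 3},
    {"slide": [0, 0, 0], "twist": 0}
  ]
}}

```text
clock: 7.58
tool_pos: [0.5013, -0.1903, 0.3003]
eef_rot: [[0.981, 0.195, 0.001], [0.195, -0.981, -0.0], [0.0, 0.0, -1.0]]
force: [-0.3, -0.5, -3.7]
grip_width: 0.0074
grasp_force: 20.0
```

```bash
python3 look.py w3; python3 -c "
from bench import robot
s=robot.get_state();print(s['grip_width'],s['grasp_force'])
for t in ['green_stone','ruby_stone','opal_stone']: print(t,[(b['location'],b['score']) for b in robot.boxes_of('wrist',t)])"
```

```text
t 7.5833 tcp [ 0.5013 -0.1903  0.3003] yaw_y -78.76155052973859 joints [-0.41  0.04  2.02 -0.    1.08  0.97]
cam [ 0.572 -0.176  0.451] fwd [-0.25  -0.05  -0.967] right [ 0.194 -0.981  0.001] in tool [ 0.072  0.    -0.151] [-0.256 -0.     0.967]
0.008270924430726233 20.000141859054565
green_stone [([328.2, 124.9], 0.52)]
ruby_stone [([223.2, 127.5], 0.53)]
opal_stone [([276.9, 128.6], 0.81)]
```

View pics/w3.png

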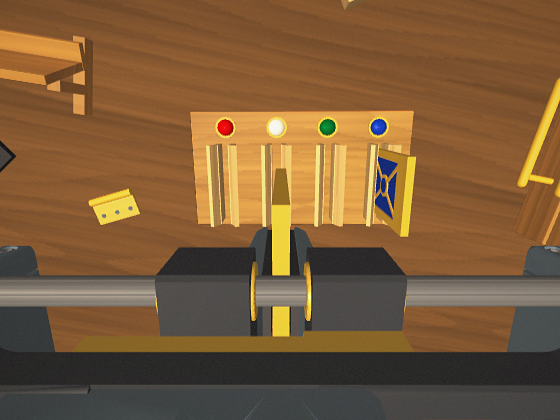

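The wrist view shows the stones ruby (225,127), opal (276,127), green (328,127) and blue (378,127). The slots run down from them, and the green panel is held upright at (282,250).

```bash
cat > rack.py <<'E'
import sys
from h import *
D=np.load(sys.argv[1]+".npz");p=D["p"];d=D["d"];hsv=cv2.cvtColor(p,cv2.COLOR_BGR2HSV)
pt={}
for k,(u,v) in dict(r=(225,127),o=(276,127),g=(328,127),b=(378,127)).items():
    vv,uu=np.mgrid[v-14:v+15,u-16:u+17];P=w(D,np.c_[uu.ravel(),vv.ravel()],d[v-14:v+15,u-16:u+17].ravel())
    q=P[P[:,2]>np.median(P[:,2])+.0035]
    pt[k]=q; lo,hi=q.min(0),q.max(0); print(k,len(q),"mid",np.round((lo+hi)/2,4),"mean",np.round(q.mean(0),4),"size",np.round(hi-lo,3),"base z",round(np.median(P[:,2]),4))
c=np.array([pt[k].mean(0)[:2] for k in "bgor"]);c0=c.mean(0);dv=np.linalg.svd(c-c0)[2][0]
if dv[1]<0: dv=-dv
yaw=np.arctan2(-dv[0],dv[1]);print("yaw",np.degrees(yaw),"spacing",np.diff((c-c0)@dv))
ex=np.array([np.cos(yaw),np.sin(yaw)]);ey=np.array([-ex[1],ex[0]])
for k in "gr":
    m=pt[k].mean(0)[:2]-.07*ex; print("slot",k,m.round(4))
vv,uu=np.nonzero(d>0);P=w(D,np.c_[uu,vv],d[vv,uu])
o=pt["o"].mean(0)[:2]-.07*ex
L=np.c_[(P[:,:2]-o)@ex,(P[:,:2]-o)@ey,P[:,2]]
for z0,z1 in [(.012,.022),(.053,.065)]:
  k=(L[:,2]>z0)&(L[:,2]<z1)&(abs(L[:,0])<.045)&(abs(L[:,1])<.11)&(vv<228)
  h,e=np.histogram(L[k,1],bins=np.arange(-.11,.1101,.002))
  print(z0,[(round(e[i]*1000),int(h[i])) for i in range(len(h)) if h[i]>3])
  if z0>.05: print("slat x range",np.percentile(L[k,0],[1,99]))
E
python3 rack.py w3
```

```text
r 205 mid [ 0.5579 -0.1364  0.2354] mean [ 0.5539 -0.1098  0.0294] size [0.028 0.08  0.432] base z 0.016
o 211 mid [ 0.5676 -0.1719  0.2354] mean [ 0.5667 -0.1721  0.0293] size [0.021 0.026 0.432] base z 0.0159
g 204 mid [ 0.5782 -0.2108  0.2354] mean [ 0.5788 -0.2322  0.0442] size [0.022 0.069 0.432] base z 0.016
b 206 mid [ 0.5868 -0.244   0.2354] mean [ 0.5917 -0.2965  0.0296] size [0.029 0.136 0.432] base z 0.016
yaw 11.430617149648793 spacing [0.06556176 0.06136431 0.06360823]
slot g [ 0.5102 -0.2461]
slot r [ 0.4853 -0.1236]
0.012 [(-110, 96), (-108, 103), (-106, 101), (-104, 92), (-102, 101), (-100, 101), (-98, 97), (-96, 105), (-94, 97), (-92, 82), (-72, 87), (-70, 101), (-68, 98), (-66, 98), (-64, 72), (-52, 55), (-50, 92), (-48, 106), (-46, 92), (-44, 105), (-42, 98), (-40, 98), (-38, 104), (-36, 93), (-34, 110), (-32, 92), (-30, 113), (-28, 78), (-26, 122), (-24, 69), (-22, 132), (-20, 67), (-6, 22), (-4, 23), (-2, 43), (0, 31), (2, 50), (4, 57), (6, 36), (20, 70), (22, 91), (24, 108), (26, 91), (28, 108), (30, 93), (32, 106), (34, 97), (36, 100), (38, 100), (40, 100), (42, 101), (44, 101), (46, 101), (48, 96), (50, 108), (52, 31), (64, 93), (66, 103), (68, 103), (70, 120), (92, 87), (94, 97), (96, 100), (98, 103), (100, 97), (102, 104), (104, 94), (106, 101), (108, 84)]
0.053 [(-84, 29), (-82, 106), (-80, 108), (-78, 158), (-76, 37), (-56, 4), (-54, 82), (-52, 113), (-50, 125), (-48, 80), (-18, 72), (-16, 89), (-14, 31), (-12, 30), (10, 42), (12, 123), (14, 124), (16, 105), (18, 27), (46, 35), (48, 129), (50, 125), (52, 86), (54, 14), (74, 6), (76, 128), (78, 133), (80, 108), (82, 63)]
slat x range [-0.04398224  0.04407692]
```

```bash
sed -i 's/q=P\[P\[:,2\]>np.median(P\[:,2\])+.0035\]/q=P[(P[:,2]>np.median(P[:,2])+.0035)\&(P[:,2]<.04)]/' rack.py
cat >> rack.py <<'E'
print("slats:")
k=(L[:,2]>.053)&(L[:,2]<.065)&(abs(L[:,0])<.045)&(vv<228)
for n,y0 in dict(g=-.065,r=.065,o=0).items():
  e=[]
  for s in (-1,1):
    q=L[k&(abs(L[:,1]-y0-s*.015)<.008)]
    f=[]
    for a in np.arange(-.04,.04,.01):
      b=q[(q[:,0]>=a)&(q[:,0]<a+.01)]
      if len(b)>5: f.append((a+.005,(s*np.sort(s*b[:,1]))[0:2].mean()))
    f=np.array(f)
    if len(f)<3: print(n,s,"few");continue
    c=np.polyfit(f[:,0],f[:,1],1);e.append(c)
  if len(e)==2:
    e=np.array(e);c=e.mean(0);print(n,"inner edges mm",e[:,1]*1000,"rot deg",np.degrees(e[:,0]),"axis point at x=0:",(o+c[1]*ey).round(4))
E
python3 rack.py w3 | grep -v "^0.0"
python3 - <<'E'
from h import *
# held panel lateral check in w3: points of panel relative to tool
D=np.load("w3.npz");d=D["d"];vv,uu=np.nonzero((d>0));P=w(D,np.c_[uu,vv],d[vv,uu])
T=(P-D["tp"])@D["R"]
for z0 in np.arange(-.02,.13,.01):
    k=(T[:,2]>z0)&(T[:,2]<z0+.01)&(abs(T[:,1])<.03)&(T[:,0]>.017)&(T[:,0]<.06)
    if k.sum()>3: print(round(z0,3),k.sum(),"y",np.percentile(T[k,1],[2,98]).round(4),"x",np.percentile(T[k,0],[2,98]).round(4))
E
```

```text
r 202 mid [ 0.554  -0.1081  0.0231] mean [ 0.5537 -0.1088  0.0231] size [0.02  0.023 0.007] base z 0.016
o 208 mid [ 0.5676 -0.1719  0.0233] mean [ 0.5666 -0.172   0.0232] size [0.021 0.026 0.008] base z 0.0159
g 194 mid [ 0.5782 -0.2353  0.0231] mean [ 0.5791 -0.2351  0.0233] size [0.022 0.02  0.007] base z 0.016
b 203 mid [ 0.5918 -0.2991  0.0234] mean [ 0.592  -0.2983  0.0233] size [0.019 0.026 0.008] base z 0.016
yaw 11.415535909600502 spacing [0.06446195 0.06433809 0.06455505]
slot g [ 0.5105 -0.249 ]
slot r [ 0.485  -0.1226]
slat x range [-0.04391766  0.04404582]
slats:
g inner edges mm [-75.42010148 -53.76215615] rot deg [-0.22396981 -0.11230823] axis point at x=0: [ 0.5108 -0.2492]
r inner edges mm [53.88420506 76.02730932] rot deg [-0.57919904 -0.39335071] axis point at x=0: [ 0.4851 -0.1222]
o inner edges mm [-13.74807482  11.20204494] rot deg [ 5.72359729 -0.44996143] axis point at x=0: [ 0.4983 -0.1871]
-0.02 1001 y [-0.01    0.0103] x [0.0175 0.0382]
-0.01 313 y [-0.0139  0.014 ] x [0.0173 0.0384]
0.0 240 y [-0.013   0.0131] x [0.0173 0.0384]
0.01 154 y [-0.0119  0.0123] x [0.0173 0.0385]
0.02 55 y [-0.0035  0.0079] x [0.0176 0.0384]
0.03 42 y [-0.0036  0.0038] x [0.038  0.0384]
0.04 42 y [-0.0038  0.004 ] x [0.038  0.0384]
0.05 32 y [-0.0033  0.0035] x [0.0381 0.0384]
0.06 27 y [-0.0035  0.0037] x [0.0381 0.0385]
0.07 24 y [-0.0037  0.0039] x [0.038  0.0384]
0.08 26 y [-0.0038  0.004 ] x [0.038  0.0385]
0.09 18 y [-0.0032  0.0035] x [0.0381 0.0385]
0.1 9 y [-0.0031  0.0034] x [0.0382 0.0384]
```

>>> {"api": "servo_tool", "payload": {
  "increments": [
    {"slide": [0, 0.015, 0], "twist": 0},
    {"slide": [0, 0.03, 0], "twist": 0},
    {"slide": [0, 0.015, 0], "twist": 0},
    {"slide": [0, 0, 0.02], "twist": 0},
    {"slide": [0, 0, 0.03], "twist": 0},
    {"slide": [0, 0, 0.03], "twist": 0},
    {"slide": [0, 0, 0.03], "twist": 0},
    {"slide": [0, 0, 0.018], "twist": 0},
    {"slide": [0, 0, 0], "twist": 0},
    {"slide": [0, 0, 0], "twist": 0}
  ]
}}

```text
clock: 8.62
tool_pos: [0.513, -0.2493, 0.1716]
eef_rot: [[0.98, 0.197, -0.001], [0.197, -0.98, 0.001], [-0.001, -0.001, -1.0]]
force: [-0.3, 0.1, -2.3]
grip_width: 0.0081
grasp_force: 20.0
```

```bash
python3 look.py w4
```

```text
t 8.6167 tcp [ 0.513  -0.2493  0.1716] yaw_y -78.61566534005777 joints [-0.49  0.26  2.03 -0.    0.85  0.88]
cam [ 0.584 -0.235  0.323] fwd [-0.252 -0.05  -0.966] right [ 0.196 -0.981 -0.001] in tool [ 0.072  0.    -0.151] [-0.256 -0.     0.967]
```

View pics/w4.png

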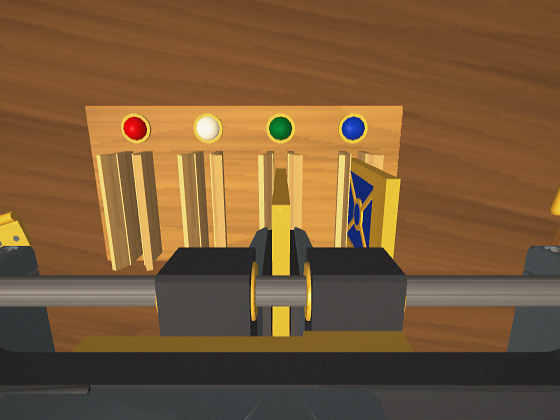

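The panel is centred on the green slot: stone at (281,128), slat ends at columns 265 and 295, panel edge at 282. I'm lowering it now, slowly at the end.

>>> {"api": "servo_tool", "payload": {
  "increments": [
    {"slide": [0, 0, 0.006], "twist": 0},
    {"slide": [0, 0, 0.007], "twist": 0},
    {"slide": [0, 0, 0.007], "twist": 0},
    {"slide": [0, 0, 0.007], "twist": 0},
    {"slide": [0, 0, 0.006], "twist": 0},
    {"slide": [0, 0, 0.005], "twist": 0},
    {"slide": [0, 0, 0.003], "twist": 0},
    {"slide": [0, 0, 0], "twist": 0},
    {"slide": [0, 0, 0], "twist": 0}
  ]
}}

```text
clock: 9.42
tool_pos: [0.5132, -0.2491, 0.1308]
eef_rot: [[0.98, 0.197, -0.0], [0.197, -0.98, 0.0], [-0.0, -0.0, -1.0]]
force: [-0.2, -0.6, -2.3]
grip_width: 0.0078
grasp_force: 20.0
```

>>> {"api": "servo_tool", "payload": {
  "increments": [
    {"slide": [0, 0, 0.002], "twist": 0},
    {"slide": [0, 0, 0.001], "twist": 0},
    {"slide": [0, 0, 0], "twist": 0},
    {"slide": [0, 0, 0], "twist": 0}
  ]
}}

```text
clock: 9.75
tool_pos: [0.5132, -0.2491, 0.128]
eef_rot: [[0.98, 0.197, 0.0], [0.197, -0.98, -0.0], [0.0, 0.0, -1.0]]
force: [0.5, 1.0, -3.8]
grip_width: 0.0079
grasp_force: 20.0
```

>>> {"api": "servo_tool", "payload": {
  "increments": [
    {"slide": [0, 0, 0.0015], "twist": 0},
    {"slide": [0, 0, 0.001], "twist": 0},
    {"slide": [0, 0, 0], "twist": 0},
    {"slide": [0, 0, 0], "twist": 0}
  ]
}}

```text
clock: 10.08
tool_pos: [0.5131, -0.2491, 0.1254]
eef_rot: [[0.98, 0.197, -0.0], [0.197, -0.98, 0.0], [-0.0, -0.0, -1.0]]
force: [0.1, -0.2, -3.0]
grip_width: 0.0079
grasp_force: 20.0
```

>>> {"api": "servo_tool", "payload": {
  "increments": [
    {"slide": [0, 0, 0.001], "twist": 0},
    {"slide": [0, 0, 0], "twist": 0},
    {"slide": [0, 0, 0], "twist": 0}
  ]
}}

```text
clock: 10.33
tool_pos: [0.5131, -0.2491, 0.1244]
eef_rot: [[0.98, 0.197, -0.0], [0.197, -0.98, 0.0], [-0.0, -0.0, -1.0]]
force: [1.4, 0.1, -3.1]
grip_width: 0.0078
grasp_force: 20.0
```

>>> {"api": "servo_tool", "payload": {
  "increments": [
    {"slide": [0, 0, 0.001], "twist": 0},
    {"slide": [0, 0, 0], "twist": 0},
    {"slide": [0, 0, 0], "twist": 0}
  ]
}}

```text
clock: 10.58
tool_pos: [0.5132, -0.2491, 0.1234]
eef_rot: [[0.98, 0.197, -0.0], [0.197, -0.98, 0.0], [-0.0, -0.0, -1.0]]
force: [-0.1, -0.1, -2.7]
grip_width: 0.0082
grasp_force: 20.0
```

>>> {"api": "servo_tool", "payload": {
  "increments": [
    {"slide": [0, 0, 0.001], "twist": 0},
    {"slide": [0, 0, 0], "twist": 0},
    {"slide": [0, 0, 0], "twist": 0}
  ]
}}

```text
clock: 10.83
tool_pos: [0.5133, -0.2492, 0.1226]
eef_rot: [[0.98, 0.197, 0.0], [0.197, -0.98, -0.0], [0.0, 0.0, -1.0]]
force: [-0.6, -0.2, 0.9]
grip_width: 0.0082
grasp_force: 20.0
```

The force step at TCP z 0.1226 is the floor contact. I'm releasing gently and rising.

>>> {"api": "servo_tool", "payload": {
  "increments": [
    {"slide": [0, 0, 0], "twist": 0},
    {"slide": [0, 0, 0], "twist": 0},
    {"slide": [0, 0, 0], "twist": 0},
    {"slide": [0, 0, 0], "twist": 0},
    {"slide": [0, 0, -0.01], "twist": 0},
    {"slide": [0, 0, -0.02], "twist": 0},
    {"slide": [0, 0, -0.025], "twist": 0},
    {"slide": [0, 0, -0.035], "twist": 0},
    {"slide": [0, 0, -0.035], "twist": 0},
    {"slide": [0, 0, -0.03], "twist": 0},
    {"slide": [0, 0, 0], "twist": 0}
  ],
  "gripper": 0.3
}}

```text
clock: 11.75
tool_pos: [0.5155, -0.2503, 0.2845]
eef_rot: [[0.98, 0.197, 0.008], [0.197, -0.98, -0.004], [0.007, 0.006, -1.0]]
force: [1.4, 0.3, 0.8]
grip_width: 0.0272
grasp_force: 0.0
```

```bash
python3 look.py w5
python3 - <<'E'
from h import *
D=np.load("w5.npz");d=D["d"];vv,uu=np.nonzero((d>0));P=w(D,np.c_[uu,vv],d[vv,uu])
T=(P-D["tp"])@D["R"]
k=(abs(T[:,1])<.02)&(T[:,0]>-.05)&(T[:,0]<.06)&(P[:,2]>.125)&(P[:,2]<.15)
print(k.sum(),"z",np.percentile(P[k,2],[2,50,98]),"x",np.percentile(T[k,0],[1,99]),"y",np.percentile(T[k,1],[1,99]))
t,_=robot.read_camera("scene");cv2.imwrite("pics/s5.png",cv2.resize(t[130:270,190:390],None,fx=3.9,fy=3.9,interpolation=cv2.INTER_CUBIC))
E
```

```text
t 11.75 tcp [ 0.5155 -0.2503  0.2845] yaw_y -78.61937881951884 joints [-0.49  0.12  1.97  0.    1.05  0.88]
cam [ 0.585 -0.235  0.436] fwd [-0.243 -0.054 -0.968] right [ 0.196 -0.981  0.006] in tool [ 0.072  0.    -0.151] [-0.256 -0.     0.967]
754 z [0.13349027 0.13514087 0.13661733] x [-0.04363839  0.03534224] y [-0.00624042  0.00147176]
```

View pics/s5.png

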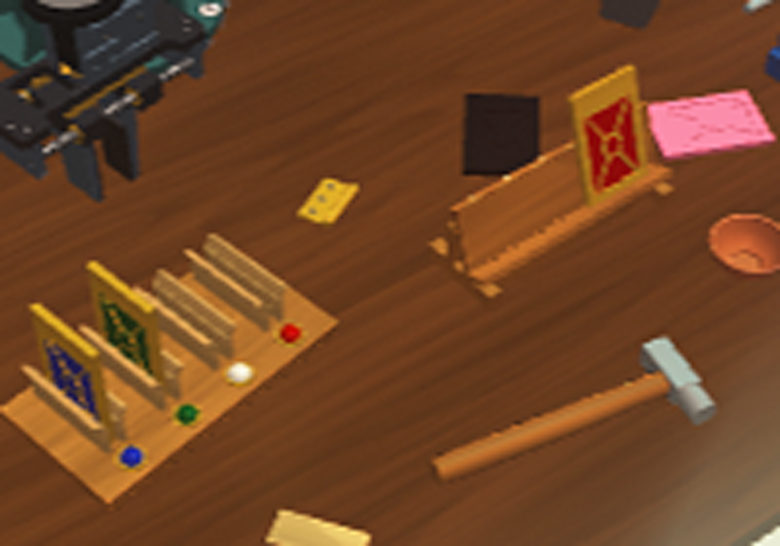

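The green panel stands in its slot next to blue, with its top at z 0.135 (floor 0.016 + 0.120). Ruby is still in the easel, so I go for it next.

>>> {"api": "servo_tool", "payload": {
  "increments": [
    {"slide": [0, 0, 0], "twist": -4},
    {"slide": [0, 0, 0], "twist": -7},
    {"slide": [0, 0, 0], "twist": -7},
    {"slide": [0, 0, 0], "twist": -7},
    {"slide": [0, 0, 0], "twist": -7},
    {"slide": [0, 0, 0], "twist": -7},
    {"slide": [0, 0, 0], "twist": -7},
    {"slide": [0, 0, 0], "twist": -7},
    {"slide": [0, 0, 0], "twist": -7},
    {"slide": [0, 0, 0], "twist": -7},
    {"slide": [0, 0, 0], "twist": -7},
    {"slide": [0, 0, 0], "twist": -4},
    {"slide": [0, 0, 0], "twist": -3}
  ],
  "gripper": 0.55
}}

```text
clock: 12.93
tool_pos: [0.5124, -0.2487, 0.2759]
eef_rot: [[-0.046, 0.999, -0.002], [0.999, 0.046, 0.001], [0.001, -0.002, -1.0]]
force: [-0.3, -0.9, -0.2]
grip_width: 0.0505
grasp_force: 0.0
```

>>> {"api": "servo_tool", "payload": {
  "increments": [
    {"slide": [0.02, 0.003, 0], "twist": 0},
    {"slide": [0.035, 0.0044, 0], "twist": 0},
    {"slide": [0.035, 0.0044, 0], "twist": 0},
    {"slide": [0.035, 0.0044, 0], "twist": 0},
    {"slide": [0.035, 0.0044, 0], "twist": 0},
    {"slide": [0.035, 0.0044, 0], "twist": 0},
    {"slide": [0.035, 0.0044, 0], "twist": 0},
    {"slide": [0.035, 0.0044, 0], "twist": 0},
    {"slide": [0.035, 0.0044, 0], "twist": 0},
    {"slide": [0.035, 0.0044, 0], "twist": 0},
    {"slide": [0.035, 0.0044, 0], "twist": 0},
    {"slide": [0.035, 0.0044, 0], "twist": 0},
    {"slide": [0.035, 0.0044, 0], "twist": 0},
    {"slide": [0.035, 0.0044, 0], "twist": 0},
    {"slide": [0.03, 0.0044, 0], "twist": 0},
    {"slide": [0, 0, 0], "twist": 0},
    {"slide": [0, 0, 0], "twist": 0}
  ]
}}

```text
clock: 14.35
tool_pos: [0.5559, 0.2591, 0.2758]
eef_rot: [[-0.044, 0.999, -0.002], [0.999, 0.044, -0.001], [-0.001, -0.002, -1.0]]
force: [-0.2, -0.3, -0.3]
grip_width: 0.0502
grasp_force: 0.0
```

>>> {"api": "servo_tool", "payload": {
  "increments": [
    {"slide": [-0.001, -0.0015, 0.02], "twist": 0},
    {"slide": [0, 0, 0.03], "twist": 0},
    {"slide": [0, 0, 0.03], "twist": 0},
    {"slide": [0, 0, 0.025], "twist": 0},
    {"slide": [0, 0, 0.018], "twist": 0},
    {"slide": [0, 0, 0.015], "twist": 0},
    {"slide": [0, 0, 0], "twist": 0},
    {"slide": [0, 0, 0], "twist": 0}
  ]
}}

```text
clock: 15.02
tool_pos: [0.5546, 0.2559, 0.1386]
eef_rot: [[-0.041, 0.999, -0.002], [0.999, 0.041, -0.001], [-0.001, -0.002, -1.0]]
force: [0.3, 0.3, 1.4]
grip_width: 0.0506
grasp_force: 0.0
```

>>> {"api": "servo_tool", "payload": {
  "increments": [
    {"slide": [0, 0.003, 0], "twist": 0},
    {"slide": [0, 0.006, 0], "twist": 0},
    {"slide": [0, 0.007, 0], "twist": 0},
    {"slide": [0, 0.007, 0], "twist": 0},
    {"slide": [0, 0.006, 0], "twist": 0},
    {"slide": [0, 0.005, 0], "twist": 0},
    {"slide": [0, 0.003, 0], "twist": 0},
    {"slide": [0, 0, 0], "twist": 0}
  ],
  "gripper": 0.22
}}

```text
clock: 15.68
tool_pos: [0.5929, 0.2587, 0.1394]
eef_rot: [[-0.041, 0.999, 0.0], [0.999, 0.041, 0.0], [0.0, 0.0, -1.0]]
force: [-0.9, -1.5, -0.1]
grip_width: 0.02
grasp_force: 0.1
```

>>> {"api": "servo_tool", "payload": {
  "increments": [
    {"slide": [0, 0, 0], "twist": 0},
    {"slide": [0, 0, 0], "twist": 0},
    {"slide": [0, 0, 0], "twist": 0},
    {"slide": [0, 0, 0], "twist": 0}
  ],
  "gripper": 0,
  "grip_force": 20
}}

```text
clock: 16.02
tool_pos: [0.5916, 0.2586, 0.1393]
eef_rot: [[-0.042, 0.999, -0.001], [0.999, 0.042, -0.0], [-0.0, -0.001, -1.0]]
force: [-4.1, 0.9, 0.7]
grip_width: 0.0078
grasp_force: 20.0
```

>>> {"api": "servo_tool", "payload": {
  "increments": [
    {"slide": [0, 0, -0.008], "twist": 0},
    {"slide": [0, 0, -0.02], "twist": 0},
    {"slide": [0, 0, -0.032], "twist": 0},
    {"slide": [0, 0, -0.032], "twist": 0},
    {"slide": [0, 0, -0.035], "twist": 0},
    {"slide": [0, 0, -0.035], "twist": 0},
    {"slide": [-0.0242, -0.0081, 0], "twist": 0},
    {"slide": [-0.032, -0.0104, 0], "twist": 0},
    {"slide": [-0.032, -0.0104, 0], "twist": 0},
    {"slide": [-0.032, -0.0104, 0], "twist": 0},
    {"slide": [-0.032, -0.0104, 0], "twist": 0},
    {"slide": [-0.032, -0.0104, 0], "twist": 0},
    {"slide": [-0.032, -0.0104, 0], "twist": 0},
    {"slide": [-0.032, -0.0104, 0], "twist": 0},
    {"slide": [-0.032, -0.0104, 0], "twist": 0},
    {"slide": [-0.032, -0.0104, 0], "twist": 0},
    {"slide": [-0.032, -0.0104, 0], "twist": 0},
    {"slide": [-0.032, -0.0104, 0], "twist": 0}
  ]
}}

```text
clock: 17.52
tool_pos: [0.4847, -0.1238, 0.302]
eef_rot: [[-0.042, 0.999, 0.001], [0.999, 0.042, -0.0], [-0.001, 0.001, -1.0]]
force: [1.3, -0.2, -2.6]
grip_width: 0.0077
grasp_force: 20.0
```

>>> {"api": "servo_tool", "payload": {
  "increments": [
    {"slide": [0, 0, 0], "twist": 4},
    {"slide": [0, 0, 0], "twist": 7},
    {"slide": [0, 0, 0], "twist": 7},
    {"slide": [0, 0, 0], "twist": 7},
    {"slide": [0, 0, 0], "twist": 7},
    {"slide": [0, 0, 0], "twist": 7},
    {"slide": [0, 0, 0], "twist": 7},
    {"slide": [0, 0, 0], "twist": 7},
    {"slide": [0, 0, 0], "twist": 7},
    {"slide": [0, 0, 0], "twist": 7},
    {"slide": [0, 0, 0], "twist": 7},
    {"slide": [0, 0, 0], "twist": 4},
    {"slide": [0, 0, 0], "twist": 3},
    {"slide": [0, 0, 0], "twist": 0},
    {"slide": [0, 0, 0], "twist": 0}
  ]
}}

```text
clock: 18.77
tool_pos: [0.4854, -0.1223, 0.3017]
eef_rot: [[0.98, 0.199, 0.0], [0.199, -0.98, -0.0], [0.0, 0.0, -1.0]]
force: [-0.0, -0.6, -1.9]
grip_width: 0.0078
grasp_force: 20.0
```

```bash
python3 look.py w6
python3 - <<'E'
from h import *
D=np.load("w6.npz");p=D["p"];d=D["d"];vv,uu=np.nonzero((d>0));P=w(D,np.c_[uu,vv],d[vv,uu])
T=(P-D["tp"])@D["R"]
for z0 in np.arange(.03,.12,.02):
    k=(T[:,2]>z0)&(T[:,2]<z0+.02)&(abs(T[:,1])<.03)&(T[:,0]>.017)&(T[:,0]<.06)
    if k.sum()>3: print(round(z0,3),k.sum(),"y",np.percentile(T[k,1],[2,98]).round(4),"x",np.percentile(T[k,0],[2,98]).round(4))
hs=cv2.cvtColor(p,cv2.COLOR_BGR2HSV)[vv,uu].astype(int)
k=((hs[:,0]<8)|(hs[:,0]>172))&(hs[:,1]>190)&(hs[:,2]>70)&(P[:,2]<.04)&(P[:,2]>.015)&(vv<228)
print("ruby stone",k.sum(),P[k].mean(0).round(4),"in tool",T[k].mean(0).round(4))
# slats in tool frame
for s in (-1,1):
    k=(P[:,2]>.053)&(P[:,2]<.065)&(abs(T[:,1]-s*.016)<.009)&(T[:,0]>-.05)&(T[:,0]<.06)&(vv<228)
    q=T[k];print("slat",s,k.sum(),[ (round(a,3),round(float(s*np.sort(s*b)[:2].mean()),4)) for a in np.arange(-.05,.06,.01) if len(b:=q[(q[:,0]>=a)&(q[:,0]<a+.01)][:,1])>5],"far end",q[:,0].max() if len(q) else None)
E
```

```text
t 18.7667 tcp [ 0.4854 -0.1223  0.3017] yaw_y -78.514396374337 joints [-0.29 -0.03  2.08 -0.    1.09  1.08]
cam [ 0.556 -0.108  0.453] fwd [-0.25  -0.051 -0.967] right [ 0.198 -0.98   0.001] in tool [ 0.072  0.    -0.151] [-0.256  0.     0.967]
0.03 73 y [-0.0038  0.0039] x [0.0399 0.0404]
0.05 60 y [-0.0035  0.0037] x [0.0398 0.0403]
0.07 40 y [-0.0038  0.004 ] x [0.0397 0.0401]
0.09 35 y [-0.0034  0.0036] x [0.0396 0.0399]
ruby stone 188 [ 0.5539 -0.1081  0.0233] in tool [ 0.0698 -0.0004  0.2784]
slat -1 465 [(np.float64(-0.05), -0.0119), (np.float64(-0.04), -0.0118), (np.float64(-0.03), -0.0117), (np.float64(-0.02), -0.0117), (np.float64(-0.01), -0.0116), (np.float64(0.0), -0.0115), (np.float64(0.01), -0.0114), (np.float64(0.02), -0.0113), (np.float64(0.03), -0.0112), (np.float64(0.04), -0.0112)] far end 0.04954574736151592
slat 1 443 [(np.float64(-0.05), 0.0119), (np.float64(-0.04), 0.0119), (np.float64(-0.03), 0.0118), (np.float64(-0.02), 0.0118), (np.float64(-0.01), 0.0105), (np.float64(0.0), 0.0105), (np.float64(0.01), 0.0104), (np.float64(0.02), 0.0104), (np.float64(0.03), 0.0103), (np.float64(0.04), 0.0103)] far end 0.049407271354178356
```

Ruby is centred over its slot to within 0.5 mm: slats at ±11.7 mm, stone 69.8 mm ahead, panel upright. I'm lowering it.

>>> {"api": "servo_tool", "payload": {
  "increments": [
    {"slide": [0, 0, 0.02], "twist": 0},
    {"slide": [0, 0, 0.03], "twist": 0},
    {"slide": [0, 0, 0.03], "twist": 0},
    {"slide": [0, 0, 0.03], "twist": 0},
    {"slide": [0, 0, 0.02], "twist": 0},
    {"slide": [0, 0, 0.007], "twist": 0},
    {"slide": [0, 0, 0.006], "twist": 0},
    {"slide": [0, 0, 0.006], "twist": 0},
    {"slide": [0, 0, 0.006], "twist": 0},
    {"slide": [0, 0, 0.006], "twist": 0},
    {"slide": [0, 0, 0.006], "twist": 0},
    {"slide": [0, 0, 0.004], "twist": 0},
    {"slide": [0, 0, 0.002], "twist": 0},
    {"slide": [0, 0, 0], "twist": 0},
    {"slide": [0, 0, 0], "twist": 0}
  ]
}}

```text
clock: 20.07
tool_pos: [0.4855, -0.1224, 0.1285]
eef_rot: [[0.98, 0.197, -0.0], [0.197, -0.98, -0.0], [-0.0, 0.0, -1.0]]
force: [0.3, -1.1, -2.7]
grip_width: 0.0082
grasp_force: 20.0
```

>>> {"api": "servo_tool", "payload": {
  "increments": [
    {"slide": [0, 0, 0.001], "twist": 0},
    {"slide": [0, 0, 0.001], "twist": 0},
    {"slide": [0, 0, 0], "twist": 0},
    {"slide": [0, 0, 0], "twist": 0}
  ]
}}

```text
clock: 20.4
tool_pos: [0.4855, -0.1223, 0.1265]
eef_rot: [[0.98, 0.197, 0.0], [0.197, -0.98, -0.0], [0.0, 0.0, -1.0]]
force: [0.3, 0.5, -2.6]
grip_width: 0.0081
grasp_force: 20.0
```

>>> {"api": "servo_tool", "payload": {
  "increments": [
    {"slide": [0, 0, 0.001], "twist": 0},
    {"slide": [0, 0, 0.0007], "twist": 0},
    {"slide": [0, 0, 0], "twist": 0},
    {"slide": [0, 0, 0], "twist": 0}
  ]
}}

```text
clock: 20.73
tool_pos: [0.4855, -0.1223, 0.1247]
eef_rot: [[0.98, 0.197, -0.0], [0.197, -0.98, 0.0], [-0.0, -0.0, -1.0]]
force: [-1.1, -0.9, -2.9]
grip_width: 0.0077
grasp_force: 20.0
```

>>> {"api": "servo_tool", "payload": {
  "increments": [
    {"slide": [0, 0, 0.0007], "twist": 0},
    {"slide": [0, 0, 0], "twist": 0},
    {"slide": [0, 0, 0], "twist": 0}
  ]
}}

```text
clock: 20.98
tool_pos: [0.4856, -0.1224, 0.1243]
eef_rot: [[0.98, 0.197, 0.0], [0.197, -0.98, -0.0], [0.0, 0.0, -1.0]]
force: [-0.6, -0.5, 3.6]
grip_width: 0.008
grasp_force: 20.0
```

Contact is at 0.1243, as predicted. I'm releasing and rising.

>>> {"api": "servo_tool", "payload": {
  "increments": [
    {"slide": [0, 0, 0], "twist": 0},
    {"slide": [0, 0, 0], "twist": 0},
    {"slide": [0, 0, 0], "twist": 0},
    {"slide": [0, 0, 0], "twist": 0},
    {"slide": [0, 0, -0.01], "twist": 0},
    {"slide": [0, 0, -0.02], "twist": 0},
    {"slide": [0, 0, -0.025], "twist": 0},
    {"slide": [0, 0, -0.035], "twist": 0},
    {"slide": [0, 0, -0.035], "twist": 0},
    {"slide": [0, 0, -0.025], "twist": 0},
    {"slide": [0, 0, -0.01], "twist": 0},
    {"slide": [0, 0, 0], "twist": 0},
    {"slide": [0, 0, 0], "twist": 0}
  ],
  "gripper": 0.3
}}

```text
clock: 22.07
tool_pos: [0.4852, -0.1222, 0.2837]
eef_rot: [[0.98, 0.197, 0.0], [0.197, -0.98, -0.0], [0.0, 0.0, -1.0]]
force: [-0.4, 0.1, -1.7]
grip_width: 0.0275
grasp_force: 0.0
```

```bash
python3 look.py w7
python3 - <<'E'
from h import *
D=np.load("w7.npz");d=D["d"];vv,uu=np.nonzero((d>0));P=w(D,np.c_[uu,vv],d[vv,uu])
T=(P-D["tp"])@D["R"]
k=(abs(T[:,1])<.02)&(T[:,0]>-.05)&(T[:,0]<.06)&(P[:,2]>.125)&(P[:,2]<.15)
print(k.sum(),"z",np.percentile(P[k,2],[2,50,98]),"x",np.percentile(T[k,0],[1,99]),"y",np.percentile(T[k,1],[1,99]))
t,_=robot.read_camera("scene");cv2.imwrite("pics/s7.png",cv2.resize(t[130:270,190:390],None,fx=3.9,fy=3.9,interpolation=cv2.INTER_CUBIC))
E
```

```text
t 22.0667 tcp [ 0.4852 -0.1222  0.2837] yaw_y -78.6184562312668 joints [-0.29 -0.01  2.1   0.    1.05  1.08]
cam [ 0.556 -0.108  0.435] fwd [-0.25  -0.05  -0.967] right [ 0.196 -0.981  0.   ] in tool [ 0.072  0.    -0.151] [-0.256 -0.     0.967]
693 z [0.13371206 0.13523122 0.13652213] x [-0.03904652  0.03999514] y [-0.00329749  0.00420013]
```

View pics/s7.png

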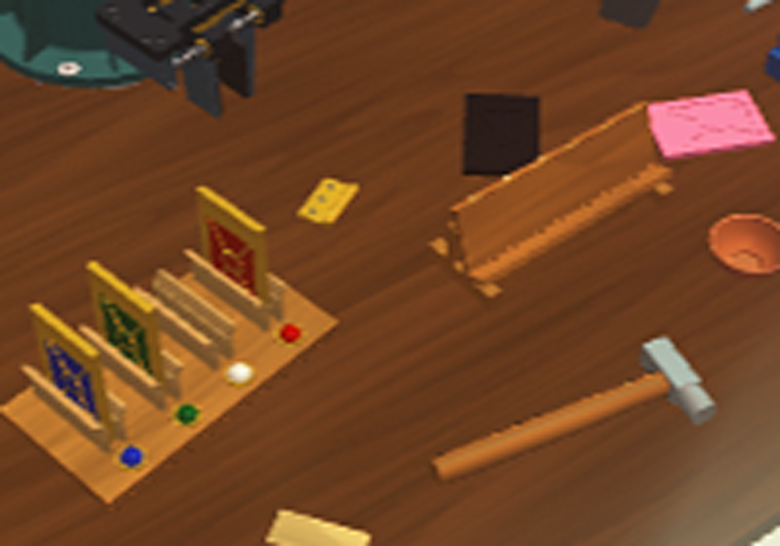

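Both panels stand in their own slots (ruby at (232,245), green at (125,325)). They are fully down and about midway along, and everything else is unmoved.

```bash
python3 -c "
from bench import robot
print(robot.hand_in())"
```

```text
the job is handed in; nothing more can be done
None
```

The green and ruby panels each stand fully down and about midway along the slot marked by their own stone, nothing else was moved, and I handed the job in at about 22 s; it returned no verdict.

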